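# Brace the thread stand

### The arm

A 6-joint arm with a two-finger parallel gripper is mounted at the origin on a cart in front of the work surface, level with it; the furniture and walls round the work are solid. World frame = base frame: x ahead of the robot, y to its left, z up, the work surface at z = 0. Lengths are in mm, angles in rad, forces in N, time in s.
With the tool pointing down it reaches from about 350 to 775 mm from the base axis. Payload 7.3 kg.
Tool frame: the origin (TCP) lies at the very end of the fingers, on their centre line; the grasp point (between the pads) lies 19 mm behind it; z points along the fingers, y is the line along which they close (so a half turn about z gives the same grasp; the last joint's range is limited). The gripper opens to 92 mm and grips with 3 to 60 N. Pads are 19 mm wide; open, the fingers measure 130 mm over their backs; the gripper's body (75 mm by 190 mm) begins 47 mm behind the grasp point.
Start: joints at [1.045, 0.342, 1.524, -0, 1.275, -0.146], TCP at [194.623, 487.613, 226.741] pointing down, gripper open.
Joint ranges: [-2.53, 2.53], [-0.77, 2.02], [0.04, 2.7], [-1, 4.14], [0.28, 2.66], [-3.11, 3.11]. Speed limits (rad/s): [2.57, 2.57, 3.14, 3.14, 3.14, 3.14].

### API

Orientations are given as [roll, pitch, yaw] about the fixed x, y, z axes, in that order (R = Rz(yaw) Ry(pitch) Rx(roll)).
In Python, from plant import get_obs, vision, workorder gives the robot as it stands.
- The arm moves only by the shell command python3 -m pendant 'ROWS' [OPENING]. ROWS is a JSON object of lists of equal length, an entry for each row: "dp": the shift along the tool's x, y, z in m, a list of three; "rotation": the turn, a rotation vector about the tool's x, y, z in rad, a list of three. A call has 1 to 8 rows; each row is the pose to reach, as a shift and turn from the pose commanded when the call began, along the tool's axes at that moment; what a row does not reach only later rows make up. A row lasts 1/8 s, in which the tool goes at most 62.5 mm and 10.7 degrees, less where a joint would pass 70% of its speed; a pose out of reach is approached as far as the arm can. A call with a gripper value outside its range is refused whole. OPENING is the finger opening in m, from 0 to 0.0918, set as the call begins (- or left out, the last holds). The fingers move at their own pace and stop on an object; the grip force is fixed at half the most. Time passes only in rows, so rows that repeat a pose let the fingers close. It gives the time, the measured TCP pose, the force, the opening and the grip force at its end, in the units of the state.
- get_obs(): the state, without advancing time (a new reading comes with each control period).
- vision.capture(name): name is "scene" or "side" or "wrist"; returns a dict with "pixels" (400x640x3 uint8, red, green, blue), "vfov" (degrees; the focal length in pixels is half the picture's height over the tangent of half this angle, whatever the lens; pixels are square), "cx", "cy" (the principal point, pixels), "pose" (4x4, takes a point from camera to world coordinates); the wrist camera has in their place "T_tool_cam" (4x4, takes a point from camera to tool coordinates, whose origin is the TCP and whose axes are the flange's). Camera axes: x right, y up, looking along -z (the intrinsics and any distortion apply to the point x, -y, -z); pixel columns grow to the right and rows downward; lengths in mm; the calibration is good to about 2 mm. The wrist camera is an equidistant fisheye: a pixel r from the principal point sees the ray r / f radians off the axis. A picture is of the moment at which its call begins: read the wrist's pose just before it. There is no depth.
- workorder.close_job(): hands the job in; it is judged then, once.
The state is a dict: "time": time; "joint_positions": joint angles; "dq": joint speeds; "tau": joint torques, N m; "tool_pos": TCP position; "tcp_rot": TCP orientation; "contact_force": force on the tool from outside, world axes, zero at the start; "moment": the same for the moment, N m; "grip_width": finger opening in mm; "finger_force": force on a finger pad.
Only numpy, scipy, OpenCV 4.12 (cv2) and the standard library are available. Lean on these libraries where they do the work, as an engineer would, in place of code of your own. Each camera call takes 0.05 s, during which the arm holds its last target. There are 200 camera calls.

### The job

The thread stand has a tall cone on one side and a small spool on the other. On the cone's side, pull the stand's spring-loaded sliding leg out by its pull bar, with its cam lever still open, until its pointer is level with the length mark on the scale; hold the leg there and only then squeeze its cam lever shut against the grip post. Finish still pinching lever and post with the leg at the mark (do not let go, I still have to tighten its screw), and leave the other leg, its lever, the mark clip, the cone and spool and the other things on the table alone.

Things in the scene. Friction and masses are not known exactly. Their poses are not given: they have to be found in the camera images.
- stand: Thread stand fixed to the table: grey base 80x200x22 mm. Origin: middle of its leg-side edge, at table height; x into the base (to the robot right), y away from the robot; yaw -1.77 to -1.37. On it two seats; before it two sleeves (to x -45 mm, 25 mm high), a sliding leg in each, between them a flat scale bar 22 mm wide, 5 mm high, to x -200 mm. Mast at x 72 mm, 166 mm high.
- seat_far (a point): Centre of the far seat (farther from the robot) (stand x 40, y +55 mm), a rubber disc 70 mm across, its top 25 mm above the table.
- seat_near (a point): Centre of the near seat (stand x 40, y -55 mm), the same.
- mark (a point): The length mark: top middle of the clip on the scale bar, a thin black ridge across the bar (4 mm along x, 34 mm along y), 12 mm above the table; frame parallel to the stand's. Its place varies: a leg is at the mark when pulled out by 30 to 62 mm, its pointer then level with the mark along stand x.
- cone: Tall thread cone, 66 mm across the foot, 114 mm high, standing loose on one of the two seats. Origin under its centre.
- spool: Small thread spool, 35 mm across, 55 mm high, standing loose on the other seat. Origin under its centre.
- grip_far (a point): Pinch centre of the far leg, on its centre line, 40 mm above the table; home at stand x -75, y +65 mm. Axes as the stand's. Grip post on its inner side, dark cam lever on its outer side: both 24 mm wide (x -10 to +14), tops 63 mm above the table; with the lever shut the pair is 26 mm thick (y -13 to +13). Fully open the lever top reaches 33 mm off centre.
- bar_far (a point): Middle of the far leg's steel pull bar: round, 12 mm thick, 84 mm long along stand y, axis 40 mm above the table, 22 mm in front of (stand -x) the pinch centre. Free room below it beside the leg (leg 22 mm wide, top at 14 mm; head plate 24 mm wide, top at 19 mm). Open fingers straddling post and lever can pull at the bar from behind.
- pointer_far (a point): Tip of the far leg's pointer, a thin dark steel bar (4 mm along x) reaching from the leg's foot to beside the scale bar; 40 mm toward stand -x of the pinch centre, 12 mm above the table.
- leg_far (a joint): How far this leg is pulled out, m: 0 home (at the start), at most 0.080; it moves along stand -x. A spring pulls it home with 3 to 4.6 N all the time, and goes on pulling when the lever is shut: let go, it slides home.
- lever_far (a joint): Angle of this leg's cam lever, rad: 0 shut (upright, beside the post), 0.5 fully open (leaning outward, away from the other leg). Pivot along x, 24 mm above the table, 6 mm outward of the leg's centre line; light friction (about 1 N at its end), stays where left. It rides on the leg. Squeezing lever and post together shuts it.
- grip_near (a point): Pinch centre of the near leg, on its centre line, 40 mm above the table; home at stand x -75, y -65 mm. Axes as the stand's. Grip post on its inner side, dark cam lever on its outer side: both 24 mm wide (x -10 to +14), tops 63 mm above the table; with the lever shut the pair is 26 mm thick (y -13 to +13). Fully open the lever top reaches 33 mm off centre.
- bar_near (a point): Middle of the near leg's steel pull bar: round, 12 mm thick, 84 mm long along stand y, axis 40 mm above the table, 22 mm in front of (stand -x) the pinch centre. Free room below it beside the leg (leg 22 mm wide, top at 14 mm; head plate 24 mm wide, top at 19 mm). Open fingers straddling post and lever can pull at the bar from behind.
- pointer_near (a point): Tip of the near leg's pointer, a thin dark steel bar (4 mm along x) reaching from the leg's foot to beside the scale bar; 40 mm toward stand -x of the pinch centre, 12 mm above the table.
- leg_near (a joint): How far this leg is pulled out, m: 0 home (at the start), at most 0.080; it moves along stand -x. A spring pulls it home with 3 to 4.6 N all the time, and goes on pulling when the lever is shut: let go, it slides home.
- lever_near (a joint): Angle of this leg's cam lever, rad: 0 shut (upright, beside the post), 0.5 fully open (leaning outward, away from the other leg). Pivot along x, 24 mm above the table, 6 mm outward of the leg's centre line; light friction (about 1 N at its end), stays where left. It rides on the leg. Squeezing lever and post together shuts it.
- presser_foot: Bystander: small metal presser foot 28x38x11 mm lying on the table. Origin under its centre.
- screwdriver: Bystander: small screwdriver 20x120x21 mm lying beyond the stand. Origin under its centre.
- snips: Bystander: thread snips 20x113x6 mm on the right. Origin under its centre.
- bobbin: Bystander: steel bobbin 21 mm across, 10 mm high. Origin under its centre.
- chalk: Bystander: triangle of tailor's chalk 37x40x7 mm. Origin under its centre.
Mind the look-alikes: they are no part of the job. Of the things that look like the spool, the largest one is meant. Leave any orange or pink look-alike of the cone alone.

How it is judged:
By the outcome, as a careful person would: the job done as asked, in the order asked, and still so for the second after the job is handed in, while the arm keeps its last pose, push and grip.
It also fails if it takes over 32 s, if anything falls off the work surface, if the arm or the gripper's body presses on something with over 40 N, if the wrist force passes 120 N, or if a joint passes its speed limit or range.

## Working session

There is one attempt and no reset: what is moved stays moved. The work goes in short steps, Python scripts to look and compute and a shell command to move; the robot and the scene stay as the last step left them, time stands still between calls to the robot, and variables do not carry over. Pictures are saved under pics/ and viewed, at most 10 in all, crops included, and the job is handed in when it is done.

```bash
ls; mkdir -p pics; python3 - <<'E'
from plant import get_obs, vision
import cv2,json,pickle
o=get_obs(); print({k:o[k] for k in('time','joint_positions','tool_pos','tcp_rot','contact_force','grip_width')})
d={}
for n in('scene','side','wrist'):
    c=vision.capture(n); d[n]=c; cv2.imwrite(f'pics/{n}0.png',c['pixels'][:,:,::-1])
    print(n,{k:v for k,v in c.items() if k!='pixels'})
d['obs']=o
pickle.dump(d,open('cap0.pkl','wb'))
E
```

```text
pics
{'time': 0.0, 'joint_positions': array([ 1.04501124e+00,  3.42682136e-01,  1.52498920e+00, -1.79412788e-05,
        1.27539765e+00, -1.45998133e-01]), 'tool_pos': array([194.41246654, 487.25153658, 226.07573561]), 'tcp_rot': array([-3.14012954e+00, -1.97802154e-04,  2.76181079e+00]), 'contact_force': array([ 0.02675319, -0.25867497,  0.64779831]), 'grip_width': 91.59275318151425}
scene {'vfov': 45.1557405284309, 'cx': 310.7625238487487, 'cy': 198.27932283629852, 'pose': array([[-8.25047608e-01,  4.32648639e-01, -3.63471594e-01,
         1.63355821e+02],
       [-5.65039227e-01, -6.25754683e-01,  5.37737621e-01,
         1.06565136e+02],
       [ 5.20739763e-03,  6.49034847e-01,  7.60740857e-01,
         7.50733150e+02],
       [ 0.00000000e+00,  0.00000000e+00,  0.00000000e+00,
         1.00000000e+00]])}
side {'vfov': 56.091314943233506, 'cx': 317.1275771191639, 'cy': 199.40111022556408, 'pose': array([[ 9.93054673e-01,  6.09851289e-02, -1.00614269e-01,
         3.90169095e+02],
       [-1.16755027e-01,  4.05309759e-01, -9.06693037e-01,
        -1.13057097e+03],
       [-1.45148467e-02,  9.12142978e-01,  4.09615071e-01,
         4.05705371e+02],
       [ 0.00000000e+00,  0.00000000e+00,  0.00000000e+00,
         1.00000000e+00]])}
wrist {'vfov': 65.70646984690485, 'cx': 318.89387046107555, 'cy': 197.8568943801301, 'T_tool_cam': array([[-1.00088941e-06,  9.68342273e-01,  2.49626205e-01,
         6.65440796e+01],
       [ 9.99999999e-01, -8.39377681e-06,  3.65704326e-05,
         1.22737758e-01],
       [ 3.75080025e-05,  2.49626205e-01, -9.68342272e-01,
        -1.58049906e+02],
       [ 0.00000000e+00,  0.00000000e+00,  0.00000000e+00,
         1.00000000e+00]])}
```

View pics/scene0.png

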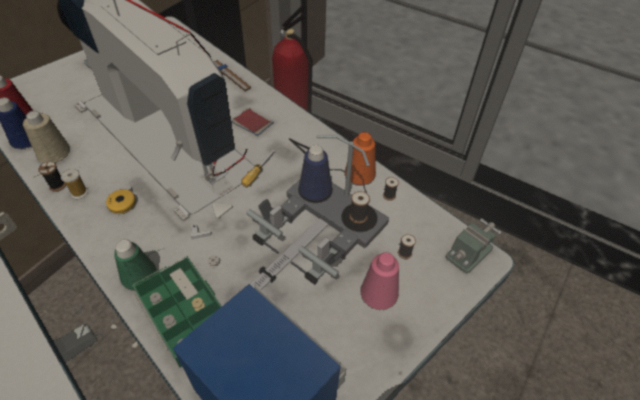

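View pics/side0.png

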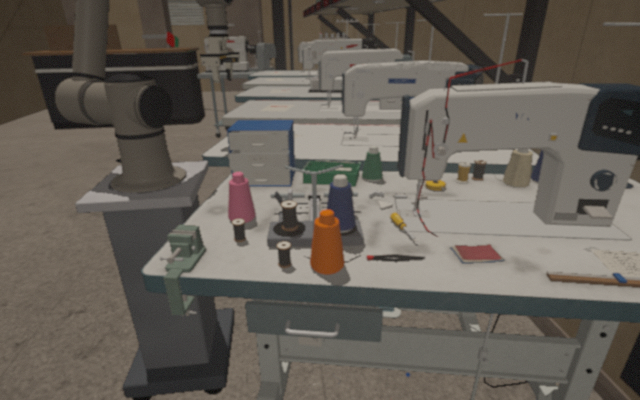

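The scene shows the stand at about (330,215): a navy cone (316,172) and the spool (360,212) on the dark disc. Orange (363,160) and pink (382,280) cones and small spools (391,187) and (407,245) stand off the stand. The side view shows the same: navy cone (341,200), spool (289,217).

```bash
cat > h.py <<'E'
import numpy as np,cv2
from scipy.spatial.transform import Rotation as R
from scipy.optimize import least_squares
def ray(c,u,v,obs=None):
    f=200/np.tan(np.radians(c['vfov'])/2); x=(u-c['cx'])/f; y=(v-c['cy'])/f
    if 'pose' in c: T=c['pose']; d=np.array([x,-y,-1])
    else:
        B=np.eye(4); B[:3,:3]=R.from_euler('xyz',obs['tcp_rot']).as_matrix(); B[:3,3]=obs['tool_pos']
        T=B@c['T_tool_cam']; r=np.hypot(x,y); s=np.sin(r)/max(r,1e-9); d=np.array([x*s,-y*s,-np.cos(r)])
    d=T[:3,:3]@d; return T[:3,3],d/np.linalg.norm(d)
def tri(rs):
    A=sum(np.eye(3)-np.outer(d,d) for o,d in rs); b=sum((np.eye(3)-np.outer(d,d))@o for o,d in rs)
    p=np.linalg.solve(A,b); return p,[np.linalg.norm((np.eye(3)-np.outer(d,d))@(p-o)) for o,d in rs]
def atz(r,z): o,d=r; return o+d*(z-o[2])/d[2]
def proj(c,p,obs=None):
    f=200/np.tan(np.radians(c['vfov'])/2)
    if 'pose' in c: T=c['pose']
    else:
        B=np.eye(4); B[:3,:3]=R.from_euler('xyz',obs['tcp_rot']).as_matrix(); B[:3,3]=obs['tool_pos']; T=B@c['T_tool_cam']
    q=np.linalg.inv(T)@np.append(p,1); x,y,z=q[0],-q[1],-q[2]
    if 'pose' in c: return np.array([c['cx']+f*x/z,c['cy']+f*y/z])
    r=np.hypot(x,y); th=np.arctan2(r,z); return np.array([c['cx']+f*th*x/r,c['cy']+f*th*y/r])
E
python3 - <<'E'
import pickle,cv2
from h import *
d=pickle.load(open('cap0.pkl','rb'))
cv2.imwrite('pics/s1.png',cv2.resize(d['scene']['pixels'][130:290,235:415,::-1],None,fx=4.4,fy=3.75*1,interpolation=cv2.INTER_CUBIC) if 0 else cv2.resize(d['scene']['pixels'][140:290,230:430,::-1],None,fx=4,fy=4,interpolation=cv2.INTER_CUBIC))
c=d['scene'];s=d['side']
print('cone top',tri([ray(c,316,150),ray(s,341,178)]))
print('spool top',tri([ray(c,360,199),ray(s,289,204)]))
print('sewing head scene bottom', atz(ray(c,215,165),80), 'box', atz(ray(c,250,290),120))
E
```

```text
cone top (array([ 516.62241236, -431.6346917 ,  133.865467  ]), [np.float64(0.3116674738582674), np.float64(0.31166747385833954)])
spool top (array([ 409.78822054, -419.23897491,   77.71107026]), [np.float64(0.2895009925138122), np.float64(0.2895009925137647)])
sewing head scene bottom [ 685.13150401 -331.81660227   80.        ] box [ 437.83137607 -140.71665839  120.        ]
```

View pics/s1.png

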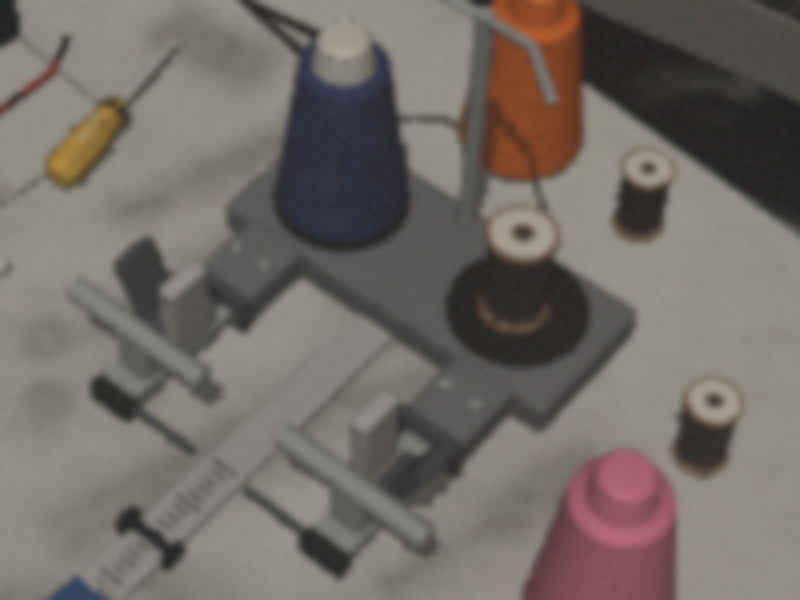

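View pics/wrist0.png

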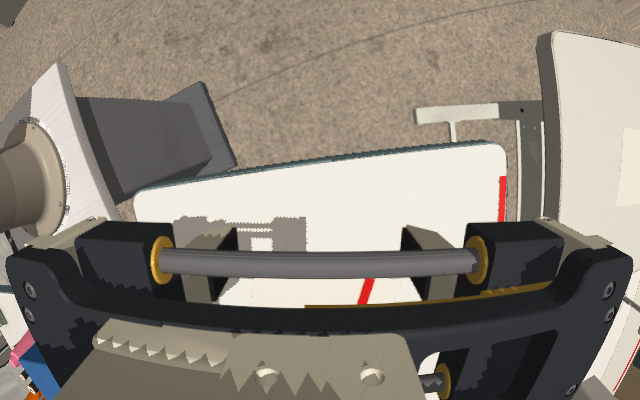

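The crop confirms the navy cone on the far seat (left in the picture, larger world x) and the striped dark spool, the one on the stand, on the near seat. The orange (crop 535,90) and pink (615,530) cones are look-alikes. So the job is the far leg. Its bar ends are at crop (76,288) and (210,388), lever at (140,270), post at (185,290), pointer tip at (192,450), and the mark at (150,537). The initial wrist view does not see the stand.

```bash
python3 - <<'E'
import pickle
from h import *
d=pickle.load(open('cap0.pkl','rb')); c=d['scene']
F=[((76,288),(-97,107,40)),((209,388),(-97,23,40)),((285,437),(-97,-23,40)),((430,538),(-97,-107,40)),((537,412),(0,-100,22)),((632,312),(80,-100,22)),((192,450),(-115,None,12)),((248,490),(-115,None,12)),((128,520),(None,17,12)),((174,556),(None,-17,12))]
def W(p,q): a=p[2]; return np.array([p[0]+np.cos(a)*q[0]-np.sin(a)*q[1],p[1]+np.sin(a)*q[0]+np.cos(a)*q[1],q[2]])
def res(p):
    r=[]
    for i,(u,q) in enumerate(F):
        q=list(q)
        if q[1] is None: q[1]=p[4] if i==6 else -p[4]
        if q[0] is None: q[0]=p[3]
        r+=list(proj(c,W(p,q))-(np.array(u)/4+[230,140]))
    return np.array(r)
s=least_squares(res,[460,-385,-1.65,-150,14]); print(s.x); print(res(s.x).reshape(-1,2).round(1))
p=s.x
for n,q in dict(grip=(-75,65,40),bar=(-97,65,40),ptr=(-115,p[4],12),mark=(p[3],0,12),cone=(40,55,139)).items(): print(n,W(p,q).round(1))
E
```

```text
[ 465.4035352  -385.55971945   -1.65679959 -160.79950633   17.03978264]
[[-1.2  0.9]
 [-1.2 -1.2]
 [-0.9 -0.1]
 [ 0.4  0.6]
 [ 2.   0.1]
 [ 2.1 -1.1]
 [-0.4  0.1]
 [-0.4  0.1]
 [-1.5 -0.9]
 [ 1.1  0.6]]
grip [ 536.6 -316.4   40. ]
bar [ 538.5 -294.5   40. ]
ptr [ 492.3 -272.4   12. ]
mark [ 479.2 -225.4   12. ]
cone [ 516.8 -430.1  139. ]
```

```bash
python3 - <<'E'
import pickle,cv2
from h import *
d=pickle.load(open('cap0.pkl','rb')); c=d['scene']; s=d['side']
cv2.imwrite('pics/side1.png',cv2.resize(s['pixels'][90:260,210:440,::-1],None,fx=3.4,fy=3.4,interpolation=cv2.INTER_CUBIC))
for z in (100,150,200,250): print(z,'box corners',[atz(ray(c,*u),z)[:2].round() for u in((252,292),(338,352),(180,345))],'head',[atz(ray(c,*u),z)[:2].round() for u in((232,140),(208,165),(190,112))])
E
```

```text
100 box corners [array([ 442., -148.]), array([ 283., -142.]), array([472., -24.])] head [array([ 688., -390.]), array([ 680., -311.]), array([ 817., -406.])]
150 box corners [array([ 420., -128.]), array([ 274., -123.]), array([449., -14.])] head [array([ 648., -352.]), array([ 641., -279.]), array([ 767., -366.])]
200 box corners [array([ 399., -109.]), array([ 265., -104.]), array([425.,  -4.])] head [array([ 608., -314.]), array([ 601., -247.]), array([ 716., -327.])]
250 box corners [array([378., -89.]), array([256., -85.]), array([401.,   6.])] head [array([ 567., -275.]), array([ 561., -215.]), array([ 666., -288.])]
```

View pics/side1.png

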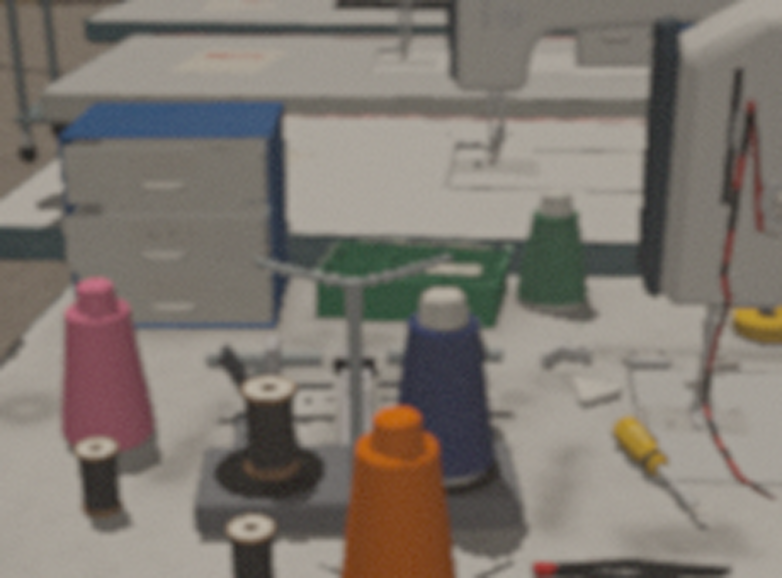

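The crop shows the box's near top corner at side px (293,130), the sewing-machine head's lower left edge at side px (403,175), and the overhead thread hook of the mast at about side px (315,168).

```bash
python3 - <<'E'
import pickle,cv2
from h import *
d=pickle.load(open('cap0.pkl','rb')); c=d['scene']; s=d['side']
for n,a,b in(('box',(252,292),(293.2,130.3)),('head',(208,165),(402.6,175.3)),('head2',(232,155),(402.6,175.3)),('mastL',(366,166),(286.5,167.5)),('mastR',(318,137),(342,165))): 
    print(n,[np.round(x,1) for x in tri([ray(c,*a),ray(s,*b)])])
E
```

```text
box [array([ 429.4, -126.5,  156.9]), array([10.9, 10.9])]
head [array([ 687.7, -317.9,   88.7]), array([1.3, 1.3])]
head2 [array([ 667.1, -359.6,  100.8]), array([5.5, 5.5])]
mastL [array([ 408.7, -424.8,  160.1]), array([0.1, 0.1])]
mastR [array([ 516.8, -436.7,  162.8]), array([1., 1.])]
```

```bash
python3 -m pendant '{"dp":[[-0.045,-0.034,0],[-0.09,-0.068,0],[-0.135,-0.102,0],[-0.18,-0.136,0],[-0.226,-0.17,0],[-0.271,-0.204,0],[-0.317,-0.239,0],[-0.362,-0.273,0]],"rotation":[[0,0,0.16],[0,0,0.32],[0,0,0.48],[0,0,0.64],[0,0,0.8],[0,0,0.96],[0,0,1.12],[0,0,1.277]]}' 0.074
```

```text
time: 1.15
tool_pos: [430.3, 98.1, 226.7]
tcp_rot: [3.141, -0.0, 1.479]
contact_force: [0.8, 0.9, -0.0]
grip_width: 73.9
finger_force: 0.0
```

```bash
python3 -m pendant '{"dp":[[-0.05,0.018,0],[-0.101,0.036,0],[-0.152,0.053,0],[-0.202,0.071,0],[-0.253,0.089,0],[-0.303,0.107,0.02],[-0.354,0.125,0.05],[-0.404,0.142,0.076]],"rotation":[[0,0,0],[0,0,0],[0,0,0],[0,0,0],[0,0,0],[0,0,0],[0,0,0],[0,0,0]]}'
python3 -m pendant '{"dp":[[0,0,0]],"rotation":[[0,0,0]]}'
python3 - <<'E'
from plant import get_obs, vision
import cv2,pickle
o=get_obs();c=vision.capture('wrist');s=vision.capture('scene')
print(o['tool_pos'],o['tcp_rot'])
pickle.dump(dict(wrist=c,obs=o,scene=s),open('cap1.pkl','wb'))
cv2.imwrite('pics/w1.png',cv2.resize(c['pixels'][:300,120:520,::-1],None,fx=2,fy=2,interpolation=cv2.INTER_CUBIC))
E
```

```text
time: 2.15
tool_pos: [536.4, -316.4, 149.3]
tcp_rot: [-3.141, -0.001, 1.485]
contact_force: [-0.5, 0.1, 1.2]
grip_width: 74.2
finger_force: 0.0
time: 2.28
tool_pos: [535.0, -317.4, 146.7]
tcp_rot: [-3.137, -0.003, 1.481]
contact_force: [-0.1, 0.4, 0.7]
grip_width: 73.8
finger_force: 0.0
[ 534.99485524 -317.38285786  146.67884847] [-3.13669327e+00 -2.59475613e-03  1.48096984e+00]
```

View pics/w1.png

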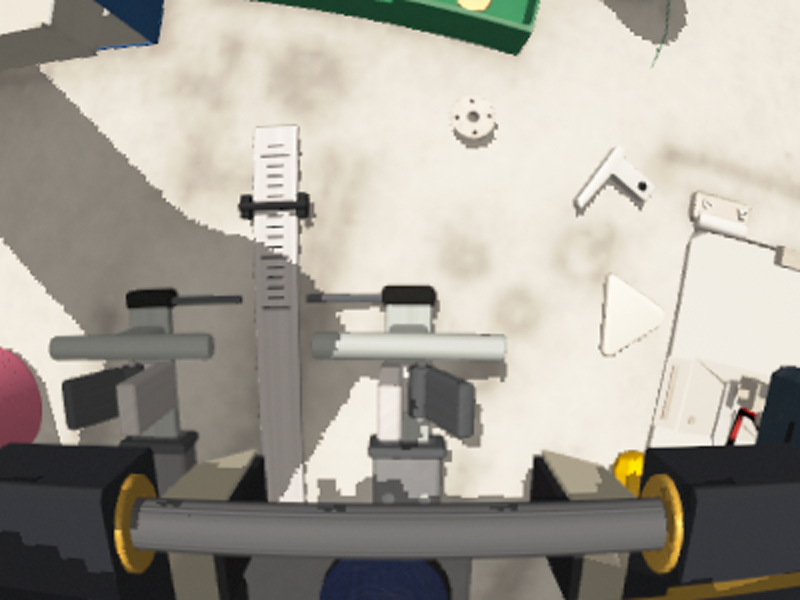

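The wrist view (crop scale 2, offset 120) shows the far bar from (312,346) to (506,348), the far lever open at (445,400), the post at (391,405), the far pointer tip at (307,298), and the mark from (241,206) to (310,205). The cone is navy and sits behind the far leg.

```bash
cat > fit.py <<'E'
import pickle,sys
from h import *
d=pickle.load(open('cap1.pkl','rb')); d0=pickle.load(open('cap0.pkl','rb'))
F0=[((76,288),(-97,107,40)),((209,388),(-97,23,40)),((285,437),(-97,-23,40)),((430,538),(-97,-107,40)),((192,450),(-115,'p',12)),((248,490),(-115,'n',12)),((128,520),('m',17,12)),((174,556),('m',-17,12))]
F1=[((506,348),(-97,107,40)),((312,346),(-97,23,40)),((213,346),(-97,-23,40)),((50,348),(-97,-107,40)),((307,298),(-115,'p',12)),((242,299),(-115,'n',12)),((310,205),('m',17,12)),((241,206),('m',-17,12))]
def W(p,q): a=p[2]; return np.array([p[0]+np.cos(a)*q[0]-np.sin(a)*q[1],p[1]+np.sin(a)*q[0]+np.cos(a)*q[1],q[2]+p[5]])
def sub(p,q): return [dict(m=p[3],p=p[4],n=-p[4]).get(v,v) for v in q]
def res(p,w):
    r=[]
    if 's' in w: r+=[proj(d0['scene'],W(p,sub(p,q)))-(np.array(u)/4+[230,140]) for u,q in F0]
    if 'w' in w: r+=[proj(d['wrist'],W(p,sub(p,q)),d['obs'])-(np.array(u)/2+[120,0]) for u,q in F1]
    return np.ravel(r)
for w in('s','w','sw'):
    s=least_squares(res,[460,-385,-1.65,-160,14,0],args=(w,)); p=s.x
    print(w,p.round(2),'rms',np.sqrt(np.mean(s.fun**2)).round(2),'grip',W(p,(-75,65,40)).round(1))
c,w,o=d0['scene'],d['wrist'],d['obs']
for i in range(8):
    P,e=tri([ray(c,F0[i][0][0]/4+230,F0[i][0][1]/4+140),ray(w,*(np.array((F1[i if i<4 or i>=4 else i][0]))/2+[120,0]),o)]); print(F0[i][1],P.round(1),e[0].round(1))
print(s.fun.reshape(-1,2).round(1).tolist())
E
python3 fit.py
```

```text
s [ 468.13 -391.82   -1.66 -162.62   17.29  -10.29] rms 0.66 grip [ 539.9 -323.2   29.7]
w [ 467.45 -386.66   -1.67 -159.52   15.93    2.12] rms 0.56 grip [ 539.9 -318.8   42.1]
sw [ 466.04 -387.59   -1.67 -160.95   16.45   -3.66] rms 1.02 grip [ 538.4 -319.6   36.3]
(-97, 107, 40) [ 583.8 -303.1   34.7] 1.3
(-97, 23, 40) [ 497.7 -294.7   31. ] 0.5
(-97, -23, 40) [ 452.  -289.9   34.4] 0.9
(-97, -107, 40) [ 368.4 -279.9   40.4] 0.3
(-115, 'p', 12) [ 494.  -274.7    7.7] 0.6
(-115, 'n', 12) [ 460.8 -272.2    5.8] 1.1
('m', 17, 12) [ 498.5 -230.3    1.4] 1.6
('m', -17, 12) [ 466.5 -225.7    7.3] 0.1
[[-0.5, 0.3], [-1.2, -1.5], [-1.3, -0.2], [-0.7, 0.9], [-0.3, -0.2], [-1.1, -0.4], [-1.9, -1.7], [0.4, -0.0], [-2.2, 0.3], [0.0, 0.0], [-0.1, -0.1], [3.0, -0.3], [-0.3, 0.7], [-0.7, 0.5], [-1.3, -0.3], [-1.3, 0.2]]
```

```bash
python3 -m pendant '{"dp":[[-0.002,0.004,0.02],[-0.003,0.008,0.045],[-0.003,0.008,0.065],[-0.003,0.008,0.075],[-0.003,0.008,0.075],[-0.003,0.008,0.075]],"rotation":[[0,0,0.006],[0,0,0.012],[0,0,0.012],[0,0,0.012],[0,0,0.012],[0,0,0.012]]}' 0.070
python3 - <<'E'
from plant import get_obs, vision
import cv2,pickle
o=get_obs();c=vision.capture('wrist');o2=get_obs()
print(o['tool_pos'],o['tcp_rot'],o2['tool_pos'],o2['tcp_rot'])
pickle.dump(dict(wrist=c,obs=o),open('cap2.pkl','wb'))
cv2.imwrite('pics/w2.png',cv2.resize(c['pixels'][60:260,160:427,::-1],None,fx=3,fy=3,interpolation=cv2.INTER_CUBIC))
E
```

```text
time: 3.12
tool_pos: [544.7, -318.6, 76.6]
tcp_rot: [3.14, 0.001, 1.473]
contact_force: [-0.0, -0.1, 0.9]
grip_width: 69.5
finger_force: 0.0
[ 544.66164248 -318.5705542    76.63763321] [3.14009455e+00 7.92429034e-04 1.47310360e+00] [ 544.63013919 -318.67792027   76.74637528] [3.13997722e+00 8.73835967e-04 1.47302229e+00]
```

View pics/w2.png

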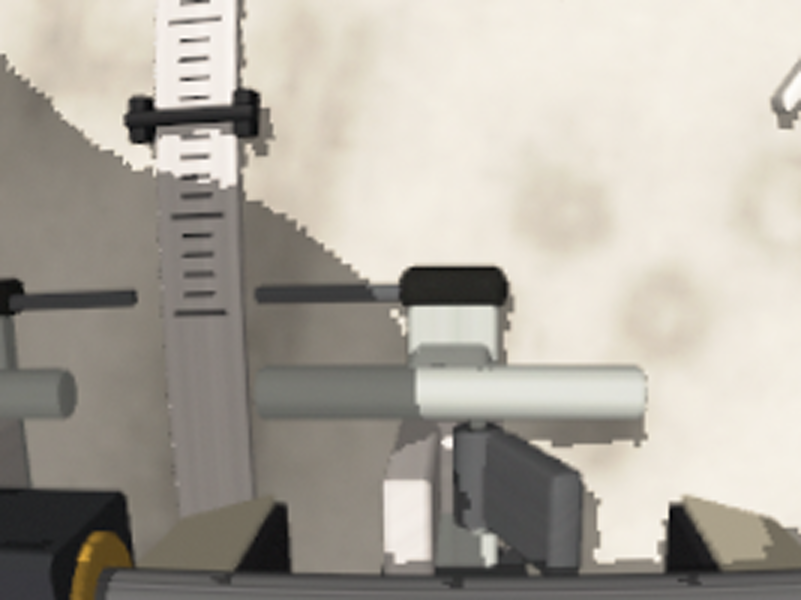

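The view shows the finger faces at crop x 290 and 667, the bar from (255,392) to (645,392), the lever between x 455 and 580 (clear of the fingers), the pointer tip at (258,294), and the mark at (195,117).

```bash
python3 - <<'E'
import pickle
from h import *
d=pickle.load(open('cap2.pkl','rb'));o=d['obs'];c=d['wrist']
B=R.from_euler('xyz',o['tcp_rot']).as_matrix()
def t(u,v,z): return B.T@(atz(ray(c,u/3+160,v/3+60,o),z)-o['tool_pos'])
for n,a in dict(barL=(255,391,40),barR=(645,391,40),ptr=(262,294,12),ptrbase=(395,292,12),markL=(145,119,12),markR=(248,114,12),posttop=(408,480,63),levertopR=(580,480,63)).items(): print(n,t(*a).round(1))
E
```

```text
barL [ 21.8 -48.3  36.5]
barR [21.7 36.9 36.7]
ptr [ 39.7 -52.3  64.5]
ptrbase [ 39.8 -19.4  64.6]
markL [ 84.4 -81.3  64.4]
markR [ 84.  -54.7  64.5]
posttop [  9.2 -13.1  13.6]
levertopR [ 9.2 20.5 13.7]
```

```bash
python3 -m pendant '{"dp":[[-0.001,-0.003,0],[-0.001,-0.003,0.02],[-0.001,-0.003,0.035],[-0.001,-0.003,0.045],[-0.001,-0.003,0.052],[-0.001,-0.003,0.055],[-0.001,-0.003,0.055]],"rotation":[[0,0,0],[0,0,0],[0,0,0],[0,0,0],[0,0,0],[0,0,0],[0,0,0]]}'
```

```text
time: 4.05
tool_pos: [541.1, -319.3, 20.8]
tcp_rot: [3.141, 0.0, 1.473]
contact_force: [-1.0, 0.5, 0.7]
grip_width: 70.1
finger_force: 0.0
```

```bash
python3 -m pendant '{"dp":[[0.004,0,0],[0.008,0,0],[0.014,0,0],[0.021,0,0],[0.029,0,0],[0.037,0,0],[0.044,0,0],[0.048,0,0]],"rotation":[[0,0,0],[0,0,0],[0,0,0],[0,0,0],[0,0,0],[0,0,0],[0,0,0],[0,0,0]]}'
python3 -m pendant '{"dp":[[0,0,0],[0,0,0]],"rotation":[[0,0,0],[0,0,0]]}'
python3 - <<'E'
from plant import get_obs, vision
import cv2,pickle
o=get_obs();c=vision.capture('wrist')
pickle.dump(dict(wrist=c,obs=o),open('cap3.pkl','wb'))
cv2.imwrite('pics/w3.png',cv2.resize(c['pixels'][60:260,200:400,::-1],None,fx=3,fy=3,interpolation=cv2.INTER_CUBIC))
E
```

```text
time: 5.05
tool_pos: [546.0, -271.0, 21.0]
tcp_rot: [3.141, 0.0, 1.473]
contact_force: [0.1, -3.8, 2.6]
grip_width: 69.8
finger_force: 2.2
time: 5.3
tool_pos: [545.8, -271.5, 20.7]
tcp_rot: [3.141, -0.0, 1.473]
contact_force: [0.7, -3.1, 2.5]
grip_width: 69.8
finger_force: 1.7
```

View pics/w3.png

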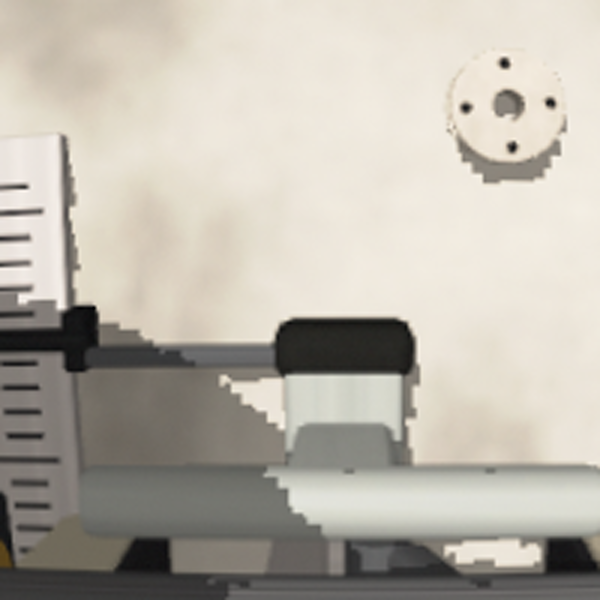

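The view shows the pointer (90–275, row 355) just short of the mark ridge (0–65, row about 339; clip end knob at (82,337)), with the leg pulled and the lever still leaning open.

```bash
python3 - <<'E'
import pickle,cv2
from h import *
d=pickle.load(open('cap3.pkl','rb'));o=d['obs'];c=d['wrist']
B=R.from_euler('xyz',o['tcp_rot']).as_matrix()
def t(u,v,z): return B.T@(atz(ray(c,u/3+200,v/3+60,o),z)-o['tool_pos'])
for n,a in dict(ptrL=(95,356,12),ptrR=(270,355,12),mark0=(5,340,12),mark1=(55,339,12),knob=(82,337,12),barL=(85,500,40),barR=(590,499,40)).items(): print(n,t(*a).round(1))
cv2.imwrite('pics/w3b.png',cv2.resize(c['pixels'][150:200,165:300,::-1],None,fx=5.9,fy=5.9,interpolation=cv2.INTER_NEAREST))
E
```

```text
ptrL [ 35.  -48.8   8.7]
ptrR [ 35.  -15.5   8.7]
mark0 [ 38.4 -66.9   8.7]
mark1 [ 38.4 -56.5   8.7]
knob [ 38.7 -51.1   8.7]
barL [ 16.5 -44.  -19.3]
barR [ 16.8  38.1 -19.3]
```

View pics/w3b.png

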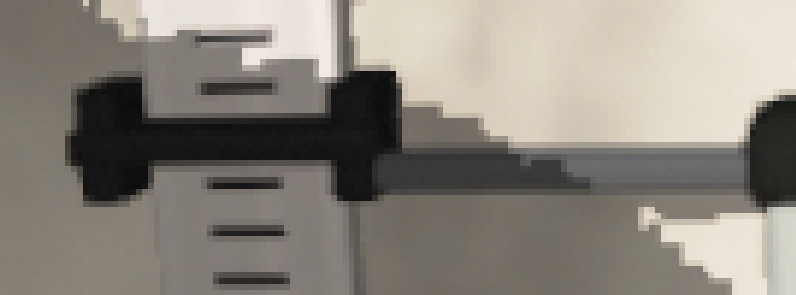

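```bash
cat > meas.py <<'E'
import sys,pickle
from plant import get_obs, vision
from h import *
if len(sys.argv)>1: d=pickle.load(open(sys.argv[1],'rb')); o,c=d['obs'],d['wrist']
else: o=get_obs(); c=vision.capture('wrist'); pickle.dump(dict(wrist=c,obs=o),open('capN.pkl','wb'))
g=cv2.cvtColor(c['pixels'],cv2.COLOR_RGB2GRAY).astype(int)
B=R.from_euler('xyz',o['tcp_rot']).as_matrix()
def t(u,v,z): return B.T@(atz(ray(c,u,v,o),z)-o['tool_pos'])
print(o['time'],o['tool_pos'].round(1),o['contact_force'].round(1),o['grip_width'].round(1),o['finger_force'])
for n,cols in dict(mark=(194,198,202,206,210,214),ptr=(240,250,260,270,280)).items():
    for u in cols:
        k=g[160:200,u]; dark=np.where(k<(60 if n=='mark' else 118))[0]+160
        # longest contiguous run
        runs=np.split(dark,np.where(np.diff(dark)>1)[0]+1); r=max(runs,key=len) if len(dark) else [0]
        print(n,u,(r[0],r[-1]),t(u,(r[0]+r[-1])/2,12)[:2].round(2), g[r[0]-2:r[-1]+3,u] if u in(206,280) else '')
E
python3 meas.py cap3.pkl
python3 -m pendant '{"dp":[[0.002,0,0],[0.0034,0,0],[0.0034,0,0],[0.0034,0,0]],"rotation":[[0,0,0],[0,0,0],[0,0,0],[0,0,0]]}'
python3 meas.py
```

```text
time: 5.85
tool_pos: [546.1, -268.0, 20.7]
tcp_rot: [3.141, -0.0, 1.473]
contact_force: [-0.1, -5.2, 2.0]
grip_width: 69.6
finger_force: 1.8Traceback (most recent call last):
  File "meas.py", line 9, in <module>
    print(o['time'],o['tool_pos'].round(1),o['contact_force'].round(1),o['grip_width'].round(1),o['finger_force'])
                                                                       ^^^^^^^^^^^^^^^^^^^^^
AttributeError: 'float' object has no attribute 'round'
Traceback (most recent call last):
  File "meas.py", line 9, in <module>
    print(o['time'],o['tool_pos'].round(1),o['contact_force'].round(1),o['grip_width'].round(1),o['finger_force'])
                                                                       ^^^^^^^^^^^^^^^^^^^^^
AttributeError: 'float' object has no attribute 'round'
```

```bash
sed -i "s/o\['grip_width'\].round(1)/o['grip_width']/" meas.py; python3 meas.py cap3.pkl; python3 meas.py
```

```text
5.3 [ 545.8 -271.5   20.7] [ 0.7 -3.1  2.5] 69.81398866593283 1.7168422602117062
mark 194 (np.int64(170), np.int64(176)) [ 38.71 -71.73] 
mark 198 (np.int64(170), np.int64(176)) [ 38.65 -69.17] 
mark 202 (np.int64(170), np.int64(176)) [ 38.6  -66.64] 
mark 206 (np.int64(170), np.int64(176)) [ 38.55 -64.13] [127  87  34  17  21  24  21  22  18  76 110]
mark 210 (np.int64(170), np.int64(176)) [ 38.51 -61.65] 
mark 214 (np.int64(170), np.int64(176)) [ 38.46 -59.19] 
ptr 240 (np.int64(170), np.int64(199)) [ 31.65 -44.03] 
ptr 250 (np.int64(174), np.int64(199)) [ 30.47 -38.26] 
ptr 260 (np.int64(175), np.int64(199)) [ 30.15 -32.52] 
ptr 270 (np.int64(175), np.int64(188)) [ 33.25 -26.73] 
ptr 280 (np.int64(176), np.int64(182)) [ 34.63 -21.09] [168 119 102 108 107 103 103  93 104 124 124]
5.9 [ 546.2 -268.    20.7] [ 1.1 -3.9  2.8] 69.5679795100197 1.755135515704751
mark 194 (np.int64(176), np.int64(183)) [ 34.88 -72.07] 
mark 198 (np.int64(176), np.int64(183)) [ 34.84 -69.49] 
mark 202 (np.int64(176), np.int64(182)) [ 35.1  -66.92] 
mark 206 (np.int64(176), np.int64(182)) [ 35.06 -64.4 ] [125  67  27  19  21  22  24  19  21  60 107]
mark 210 (np.int64(176), np.int64(182)) [ 35.02 -61.91] 
mark 214 (np.int64(175), np.int64(182)) [ 35.28 -59.41] 
ptr 240 (np.int64(173), np.int64(199)) [ 30.79 -44.08] 
ptr 250 (np.int64(175), np.int64(199)) [ 30.18 -38.28] 
ptr 260 (np.int64(175), np.int64(199)) [ 30.15 -32.52] 
ptr 270 (np.int64(175), np.int64(194)) [ 31.55 -26.79] 
ptr 280 (np.int64(176), np.int64(182)) [ 34.63 -21.09] [165 118 102 107 107 101 101  92 103 123 123]
```

```bash
python3 -m pendant '{"dp":[[0,-0.0015,0],[0,-0.003,0],[0,-0.003,0],[0,-0.003,0],[0,-0.003,0],[0,-0.003,0],[0,-0.003,0],[0,-0.003,0]],"rotation":[[0,0,0],[0,0,0],[0,0,0],[0,0,0],[0,0,0],[0,0,0],[0,0,0],[0,0,0]]}' 0.01; python3 meas.py
```

```text
time: 6.95
tool_pos: [543.5, -267.9, 20.8]
tcp_rot: [3.141, 0.0, 1.473]
contact_force: [2.7, -3.4, 0.7]
grip_width: 25.8
finger_force: 32.2
6.95 [ 543.5 -267.9   20.8] [ 2.7 -3.4  0.7] 25.80298848918184 32.19659931957722
mark 194 (np.int64(176), np.int64(186)) [ 33.99 -72.15] 
mark 198 (np.int64(176), np.int64(182)) [ 35.14 -69.47] 
mark 202 (np.int64(176), np.int64(182)) [ 35.1  -66.93] 
mark 206 (np.int64(175), np.int64(182)) [ 35.35 -64.38] [125 125  58  15  19  22  22  20  21  19  84 115]
mark 210 (np.int64(175), np.int64(182)) [ 35.31 -61.89] 
mark 214 (np.int64(175), np.int64(182)) [ 35.28 -59.42] 
ptr 240 (np.int64(172), np.int64(199)) [ 31.07 -44.07] 
ptr 250 (np.int64(175), np.int64(199)) [ 30.17 -38.29] 
ptr 260 (np.int64(175), np.int64(199)) [ 30.14 -32.53] 
ptr 270 (np.int64(175), np.int64(199)) [ 30.12 -26.85] 
ptr 280 (np.int64(175), np.int64(182)) [ 34.9  -21.09] [217 139 102 105 110 106 103 100  88  98 122 122]
```

```bash
python3 - <<'E'
import pickle,cv2,numpy as np
c=pickle.load(open('capN.pkl','rb'))['wrist']['pixels'][:,:,::-1]
a=cv2.resize(c[150:205,170:303],None,fx=6,fy=6,interpolation=cv2.INTER_NEAREST)
b=cv2.resize(c[60:260,220:486],None,fx=3,fy=1.3)
a=a[:, :798]; b=b[:, :798]
cv2.imwrite('pics/w4.png',np.vstack([a,b]))
E
```

```text
(no output)
```

View pics/w4.png

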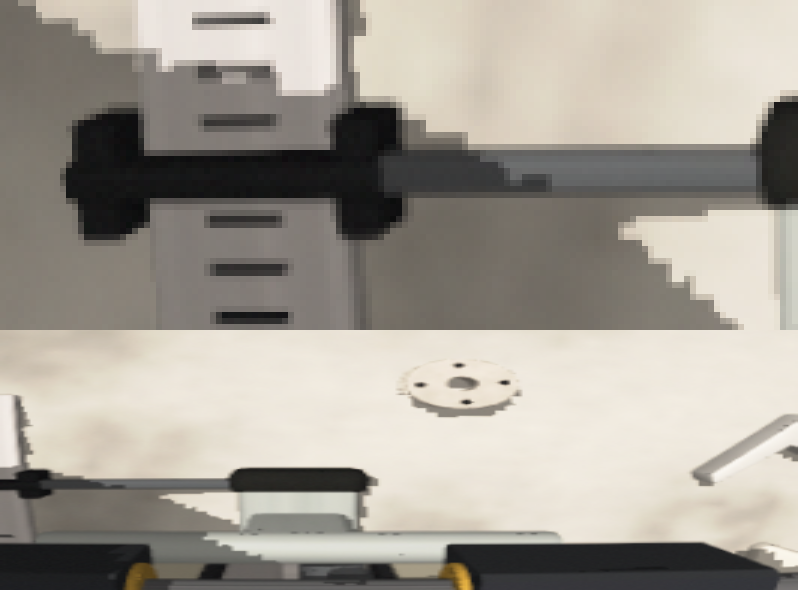

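The pointer (centre row 172) runs straight on from the mark ridge (178 at the left to 171 at the right). The pair is pinched at 25.8 mm with 32 N, so the lever is shut.

```bash
python3 -c "
from plant import workorder
print(workorder.close_job())"
```

```text
the job is handed in; nothing more can be done
None
```

The cone's (far) leg is pulled out about 45 mm, its pointer level with the mark to within about 0.3 mm; its lever was then squeezed shut, still pinched to the post (25.8 mm, 32 N), and the job was handed in at about 7 s.

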